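# Rake heaped branch slices level and shut the craft drawer

## Task

With the wooden rake, spread the heaped branch slices along the open drawer into one even layer: none lying on another, and at least two in each third of the drawer's long side. Then put the rake down on the table, clear of the drawer unit, and push the drawer fully shut. Do not touch the slices with the gripper, and leave the bottle and the cup where they stand.

Things in the scene. Friction and masses are not known exactly. Their poses are not given: they have to be found in the camera images.
- cabinet: Low white one-drawer craft unit fixed to the table, 306 mm wide, 165 mm deep, 62 mm high. Origin: bottom middle of its front face, on the table; x points into the unit (away from the drawer), y along its width, z up. The drawer opening is 50 mm high: one layer of slices passes under its top, a second layer does not.
- drawer (a joint): How far the drawer is pushed in, m: 0 = fully open against its stop (as at the start), 0.123 = fully shut. It slides along the unit's +x; friction about 2.5 N plus 8 N per m/s, stays where it is left.
- bed (a point): Centre of the plywood drawer's inner floor (the bed), 10 mm above the table; moves with the drawer, axes as the unit's. The bed is 115 mm in x and 270 mm in y (its long side; each third is 90 mm); walls 36 mm high above it and 6 mm thick, the front panel 10 mm thick and 306 mm wide, from 2 to 46 mm above the table.
- drawer_front (a point): Middle of the drawer front's outer face (looking to the unit's -x, towards the robot), 24 mm above the table; push here to shut.
- rake: Loose wooden rake, 0.1-0.17 kg. Origin: middle of the row of tine tips; z up along the tines, y along the head, x from handle to head. Starts level, tips on the table. Six round tines 6 mm thick, 17 mm apart along y (91 mm over all), 45 mm long, below a 95 x 16 x 14 mm crossbar. Level handle 18 x 18 mm, centre line 80 mm above the tips, from x = +9 to -216 mm.
- rake_grip (a point): Good grip on the rake handle's centre line, 60 mm behind the head (rake x = -60 mm, z = 80 mm), near its centre of mass; grasp across rake y, 18 mm wide.
- rest: Fixed wooden block with a notch, 81 mm high, that holds up the handle near its butt end, 190 mm behind the head; origin under it on the table, x towards the rake's head. The rake lies loose in the notch (lift it straight up); at the end it may lie here or anywhere on the table.
- glue: Bystander: white bottle, 48 mm across, 120 mm high, origin under its centre.
- cup: Bystander: clear cup, 72 mm across, 90 mm high, origin under its centre.
- s0_c (a point): Centre of one of nine like branch slices: wooden discs 32 mm across, 24 mm thick, 16 g, bark rim, pale faces. They start heaped at the bed's -y end: two rows of three on the floor (rows along the unit's x, 48 mm apart in y, about 16 mm clear between; slices 35 mm apart in a row), and a row of three on top bridging them.
- s1_c (a point): Centre of another branch slice, a disc 32 mm across and 24 mm thick, as s0.
- s2_c (a point): Centre of another branch slice, a disc 32 mm across and 24 mm thick, as s0.
- s3_c (a point): Centre of another branch slice, a disc 32 mm across and 24 mm thick, as s0.
- s4_c (a point): Centre of another branch slice, a disc 32 mm across and 24 mm thick, as s0.
- s5_c (a point): Centre of another branch slice, a disc 32 mm across and 24 mm thick, as s0.
- s6_c (a point): Centre of another branch slice, a disc 32 mm across and 24 mm thick, as s0.
- s7_c (a point): Centre of another branch slice, a disc 32 mm across and 24 mm thick, as s0.
- s8_c (a point): Centre of another branch slice, a disc 32 mm across and 24 mm thick, as s0.

How it is judged:
On the way:
1. the slices lie in one layer, at least two in each third of the bed's long side, with the drawer still open (pushed in by less than 40 mm) (z of s0_c in the frame of bed between 0 and 0.02 m and x of s0_c in the frame of bed between -0.06 and 0.06 m and y of s0_c in the frame of bed between -0.137 and 0.137 m and z of s1_c in the frame of bed between 0 and 0.02 m and x of s1_c in the frame of bed between -0.06 and 0.06 m and y of s1_c in the frame of bed between -0.137 and 0.137 m and z of s2_c in the frame of bed between 0 and 0.02 m and x of s2_c in the frame of bed between -0.06 and 0.06 m and y of s2_c in the frame of bed between -0.137 and 0.137 m and z of s3_c in the frame of bed between 0 and 0.02 m and x of s3_c in the frame of bed between -0.06 and 0.06 m and y of s3_c in the frame of bed between -0.137 and 0.137 m and z of s4_c in the frame of bed between 0 and 0.02 m and x of s4_c in the frame of bed between -0.06 and 0.06 m and y of s4_c in the frame of bed between -0.137 and 0.137 m and z of s5_c in the frame of bed between 0 and 0.02 m and x of s5_c in the frame of bed between -0.06 and 0.06 m and y of s5_c in the frame of bed between -0.137 and 0.137 m and z of s6_c in the frame of bed between 0 and 0.02 m and x of s6_c in the frame of bed between -0.06 and 0.06 m and y of s6_c in the frame of bed between -0.137 and 0.137 m and z of s7_c in the frame of bed between 0 and 0.02 m and x of s7_c in the frame of bed between -0.06 and 0.06 m and y of s7_c in the frame of bed between -0.137 and 0.137 m and z of s8_c in the frame of bed between 0 and 0.02 m and x of s8_c in the frame of bed between -0.06 and 0.06 m and y of s8_c in the frame of bed between -0.137 and 0.137 m and ((y of s1_c in the frame of bed below -0.045 m and y of s0_c in the frame of bed below -0.045 m) or (y of s2_c in the frame of bed below -0.045 m and y of any of s0_c, s1_c in the frame of bed below -0.045 m) or (y of s3_c in the frame of bed below -0.045 m and y of any of s0_c, s1_c, s2_c in the frame of bed below -0.045 m) or (y of s4_c in the frame of bed below -0.045 m and y of any of s0_c, s1_c, s2_c, s3_c in the frame of bed below -0.045 m) or (y of s5_c in the frame of bed below -0.045 m and y of any of s0_c, s1_c, s2_c, s3_c, s4_c in the frame of bed below -0.045 m) or (y of s6_c in the frame of bed below -0.045 m and y of any of s0_c, s1_c, s2_c, s3_c, s4_c, s5_c in the frame of bed below -0.045 m) or (y of s7_c in the frame of bed below -0.045 m and y of any of s0_c, s1_c, s2_c, s3_c, s4_c, s5_c, s6_c in the frame of bed below -0.045 m) or (y of s8_c in the frame of bed below -0.045 m and y of any of s0_c, s1_c, s2_c, s3_c, s4_c, s5_c, s6_c, s7_c in the frame of bed below -0.045 m)) and ((y of s1_c in the frame of bed between -0.045 and 0.045 m and y of s0_c in the frame of bed between -0.045 and 0.045 m) or (y of s2_c in the frame of bed between -0.045 and 0.045 m and (y of s0_c in the frame of bed between -0.045 and 0.045 m or y of s1_c in the frame of bed between -0.045 and 0.045 m)) or (y of s3_c in the frame of bed between -0.045 and 0.045 m and (y of s0_c in the frame of bed between -0.045 and 0.045 m or y of s1_c in the frame of bed between -0.045 and 0.045 m or y of s2_c in the frame of bed between -0.045 and 0.045 m)) or (y of s4_c in the frame of bed between -0.045 and 0.045 m and (y of s0_c in the frame of bed between -0.045 and 0.045 m or y of s1_c in the frame of bed between -0.045 and 0.045 m or y of s2_c in the frame of bed between -0.045 and 0.045 m or y of s3_c in the frame of bed between -0.045 and 0.045 m)) or (y of s5_c in the frame of bed between -0.045 and 0.045 m and (y of s0_c in the frame of bed between -0.045 and 0.045 m or y of s1_c in the frame of bed between -0.045 and 0.045 m or y of s2_c in the frame of bed between -0.045 and 0.045 m or y of s3_c in the frame of bed between -0.045 and 0.045 m or y of s4_c in the frame of bed between -0.045 and 0.045 m)) or (y of s6_c in the frame of bed between -0.045 and 0.045 m and (y of s0_c in the frame of bed between -0.045 and 0.045 m or y of s1_c in the frame of bed between -0.045 and 0.045 m or y of s2_c in the frame of bed between -0.045 and 0.045 m or y of s3_c in the frame of bed between -0.045 and 0.045 m or y of s4_c in the frame of bed between -0.045 and 0.045 m or y of s5_c in the frame of bed between -0.045 and 0.045 m)) or (y of s7_c in the frame of bed between -0.045 and 0.045 m and (y of s0_c in the frame of bed between -0.045 and 0.045 m or y of s1_c in the frame of bed between -0.045 and 0.045 m or y of s2_c in the frame of bed between -0.045 and 0.045 m or y of s3_c in the frame of bed between -0.045 and 0.045 m or y of s4_c in the frame of bed between -0.045 and 0.045 m or y of s5_c in the frame of bed between -0.045 and 0.045 m or y of s6_c in the frame of bed between -0.045 and 0.045 m)) or (y of s8_c in the frame of bed between -0.045 and 0.045 m and (y of s0_c in the frame of bed between -0.045 and 0.045 m or y of s1_c in the frame of bed between -0.045 and 0.045 m or y of s2_c in the frame of bed between -0.045 and 0.045 m or y of s3_c in the frame of bed between -0.045 and 0.045 m or y of s4_c in the frame of bed between -0.045 and 0.045 m or y of s5_c in the frame of bed between -0.045 and 0.045 m or y of s6_c in the frame of bed between -0.045 and 0.045 m or y of s7_c in the frame of bed between -0.045 and 0.045 m))) and ((y of s1_c in the frame of bed above 0.045 m and y of s0_c in the frame of bed above 0.045 m) or (y of s2_c in the frame of bed above 0.045 m and y of any of s0_c, s1_c in the frame of bed above 0.045 m) or (y of s3_c in the frame of bed above 0.045 m and y of any of s0_c, s1_c, s2_c in the frame of bed above 0.045 m) or (y of s4_c in the frame of bed above 0.045 m and y of any of s0_c, s1_c, s2_c, s3_c in the frame of bed above 0.045 m) or (y of s5_c in the frame of bed above 0.045 m and y of any of s0_c, s1_c, s2_c, s3_c, s4_c in the frame of bed above 0.045 m) or (y of s6_c in the frame of bed above 0.045 m and y of any of s0_c, s1_c, s2_c, s3_c, s4_c, s5_c in the frame of bed above 0.045 m) or (y of s7_c in the frame of bed above 0.045 m and y of any of s0_c, s1_c, s2_c, s3_c, s4_c, s5_c, s6_c in the frame of bed above 0.045 m) or (y of s8_c in the frame of bed above 0.045 m and y of any of s0_c, s1_c, s2_c, s3_c, s4_c, s5_c, s6_c, s7_c in the frame of bed above 0.045 m)) and value of joint drawer below 0.04 m), for 0.2 s.
At the end, for the whole second after the job is handed in: The drawer is shut to within 5 mm; all nine slices are in it in one layer (each centre less than 20 mm above the bed), at least two with their centres in each third (90 mm) of its long side; the rake lies still on the table or its rest, not touching the drawer or its unit (z of s0_c in the frame of bed between 0 and 0.02 m and x of s0_c in the frame of bed between -0.06 and 0.06 m and y of s0_c in the frame of bed between -0.137 and 0.137 m and z of s1_c in the frame of bed between 0 and 0.02 m and x of s1_c in the frame of bed between -0.06 and 0.06 m and y of s1_c in the frame of bed between -0.137 and 0.137 m and z of s2_c in the frame of bed between 0 and 0.02 m and x of s2_c in the frame of bed between -0.06 and 0.06 m and y of s2_c in the frame of bed between -0.137 and 0.137 m and z of s3_c in the frame of bed between 0 and 0.02 m and x of s3_c in the frame of bed between -0.06 and 0.06 m and y of s3_c in the frame of bed between -0.137 and 0.137 m and z of s4_c in the frame of bed between 0 and 0.02 m and x of s4_c in the frame of bed between -0.06 and 0.06 m and y of s4_c in the frame of bed between -0.137 and 0.137 m and z of s5_c in the frame of bed between 0 and 0.02 m and x of s5_c in the frame of bed between -0.06 and 0.06 m and y of s5_c in the frame of bed between -0.137 and 0.137 m and z of s6_c in the frame of bed between 0 and 0.02 m and x of s6_c in the frame of bed between -0.06 and 0.06 m and y of s6_c in the frame of bed between -0.137 and 0.137 m and z of s7_c in the frame of bed between 0 and 0.02 m and x of s7_c in the frame of bed between -0.06 and 0.06 m and y of s7_c in the frame of bed between -0.137 and 0.137 m and z of s8_c in the frame of bed between 0 and 0.02 m and x of s8_c in the frame of bed between -0.06 and 0.06 m and y of s8_c in the frame of bed between -0.137 and 0.137 m and ((y of s1_c in the frame of bed below -0.045 m and y of s0_c in the frame of bed below -0.045 m) or (y of s2_c in the frame of bed below -0.045 m and y of any of s0_c, s1_c in the frame of bed below -0.045 m) or (y of s3_c in the frame of bed below -0.045 m and y of any of s0_c, s1_c, s2_c in the frame of bed below -0.045 m) or (y of s4_c in the frame of bed below -0.045 m and y of any of s0_c, s1_c, s2_c, s3_c in the frame of bed below -0.045 m) or (y of s5_c in the frame of bed below -0.045 m and y of any of s0_c, s1_c, s2_c, s3_c, s4_c in the frame of bed below -0.045 m) or (y of s6_c in the frame of bed below -0.045 m and y of any of s0_c, s1_c, s2_c, s3_c, s4_c, s5_c in the frame of bed below -0.045 m) or (y of s7_c in the frame of bed below -0.045 m and y of any of s0_c, s1_c, s2_c, s3_c, s4_c, s5_c, s6_c in the frame of bed below -0.045 m) or (y of s8_c in the frame of bed below -0.045 m and y of any of s0_c, s1_c, s2_c, s3_c, s4_c, s5_c, s6_c, s7_c in the frame of bed below -0.045 m)) and ((y of s1_c in the frame of bed between -0.045 and 0.045 m and y of s0_c in the frame of bed between -0.045 and 0.045 m) or (y of s2_c in the frame of bed between -0.045 and 0.045 m and (y of s0_c in the frame of bed between -0.045 and 0.045 m or y of s1_c in the frame of bed between -0.045 and 0.045 m)) or (y of s3_c in the frame of bed between -0.045 and 0.045 m and (y of s0_c in the frame of bed between -0.045 and 0.045 m or y of s1_c in the frame of bed between -0.045 and 0.045 m or y of s2_c in the frame of bed between -0.045 and 0.045 m)) or (y of s4_c in the frame of bed between -0.045 and 0.045 m and (y of s0_c in the frame of bed between -0.045 and 0.045 m or y of s1_c in the frame of bed between -0.045 and 0.045 m or y of s2_c in the frame of bed between -0.045 and 0.045 m or y of s3_c in the frame of bed between -0.045 and 0.045 m)) or (y of s5_c in the frame of bed between -0.045 and 0.045 m and (y of s0_c in the frame of bed between -0.045 and 0.045 m or y of s1_c in the frame of bed between -0.045 and 0.045 m or y of s2_c in the frame of bed between -0.045 and 0.045 m or y of s3_c in the frame of bed between -0.045 and 0.045 m or y of s4_c in the frame of bed between -0.045 and 0.045 m)) or (y of s6_c in the frame of bed between -0.045 and 0.045 m and (y of s0_c in the frame of bed between -0.045 and 0.045 m or y of s1_c in the frame of bed between -0.045 and 0.045 m or y of s2_c in the frame of bed between -0.045 and 0.045 m or y of s3_c in the frame of bed between -0.045 and 0.045 m or y of s4_c in the frame of bed between -0.045 and 0.045 m or y of s5_c in the frame of bed between -0.045 and 0.045 m)) or (y of s7_c in the frame of bed between -0.045 and 0.045 m and (y of s0_c in the frame of bed between -0.045 and 0.045 m or y of s1_c in the frame of bed between -0.045 and 0.045 m or y of s2_c in the frame of bed between -0.045 and 0.045 m or y of s3_c in the frame of bed between -0.045 and 0.045 m or y of s4_c in the frame of bed between -0.045 and 0.045 m or y of s5_c in the frame of bed between -0.045 and 0.045 m or y of s6_c in the frame of bed between -0.045 and 0.045 m)) or (y of s8_c in the frame of bed between -0.045 and 0.045 m and (y of s0_c in the frame of bed between -0.045 and 0.045 m or y of s1_c in the frame of bed between -0.045 and 0.045 m or y of s2_c in the frame of bed between -0.045 and 0.045 m or y of s3_c in the frame of bed between -0.045 and 0.045 m or y of s4_c in the frame of bed between -0.045 and 0.045 m or y of s5_c in the frame of bed between -0.045 and 0.045 m or y of s6_c in the frame of bed between -0.045 and 0.045 m or y of s7_c in the frame of bed between -0.045 and 0.045 m))) and ((y of s1_c in the frame of bed above 0.045 m and y of s0_c in the frame of bed above 0.045 m) or (y of s2_c in the frame of bed above 0.045 m and y of any of s0_c, s1_c in the frame of bed above 0.045 m) or (y of s3_c in the frame of bed above 0.045 m and y of any of s0_c, s1_c, s2_c in the frame of bed above 0.045 m) or (y of s4_c in the frame of bed above 0.045 m and y of any of s0_c, s1_c, s2_c, s3_c in the frame of bed above 0.045 m) or (y of s5_c in the frame of bed above 0.045 m and y of any of s0_c, s1_c, s2_c, s3_c, s4_c in the frame of bed above 0.045 m) or (y of s6_c in the frame of bed above 0.045 m and y of any of s0_c, s1_c, s2_c, s3_c, s4_c, s5_c in the frame of bed above 0.045 m) or (y of s7_c in the frame of bed above 0.045 m and y of any of s0_c, s1_c, s2_c, s3_c, s4_c, s5_c, s6_c in the frame of bed above 0.045 m) or (y of s8_c in the frame of bed above 0.045 m and y of any of s0_c, s1_c, s2_c, s3_c, s4_c, s5_c, s6_c, s7_c in the frame of bed above 0.045 m)) and value of joint drawer above 0.118 m and height (world z) of rake below 0.056 m and height (world z) of rake_grip below 0.1 m and contact force between rake and cabinet below 0.1 N and linear speed of rake below 0.02 m/s).
It fails at once if the gripper touches a slice (over 1 N) (contact force between any of the arm, the fingers and s0 above 1 N or contact force between any of the arm, the fingers and s1 above 1 N or contact force between any of the arm, the fingers and s2 above 1 N or contact force between any of the arm, the fingers and s3 above 1 N or contact force between any of the arm, the fingers and s4 above 1 N or contact force between any of the arm, the fingers and s5 above 1 N or contact force between any of the arm, the fingers and s6 above 1 N or contact force between any of the arm, the fingers and s7 above 1 N or contact force between any of the arm, the fingers and s8 above 1 N).
It fails at once if the bottle or the cup is moved more than 30 mm (distance of any of glue, cup from where it was at the start of the episode above 0.03 m).
It also fails if it takes over 72 s, if anything falls off the work surface, if the arm or the gripper's body presses on something with over 40 N, if the wrist force passes 120 N, or if a joint passes its speed limit or range.

## Robot

A 6-joint arm with a two-finger parallel gripper is mounted at the origin on the work surface. World frame = base frame: x ahead of the robot, y to its left, z up, the work surface at z = 0. Lengths are in m, angles in rad, forces in N, time in s.
With the tool pointing down it reaches from about 0.35 to 0.975 m from the base axis. Payload 4.9 kg.
Tool frame: the origin (TCP) lies on the centre line of the jaws, within the pads' length; the fingertips stand 22 mm ahead of it and the grasp point (between the pads) lies 3 mm ahead of it (manip.tcp_to_tips is the distance from the TCP to the fingertips, in m); z points along the fingers, x is the direction in which the jaws open and shut, and the axes are right-handed (so a half turn about z gives the same grasp; the last joint's range is limited). The gripper opens to 85 mm and grips with 20 to 120 N. Pads are 22 mm wide; open, the fingers measure 114 mm over their backs; the gripper's body (76 mm by 85 mm) begins 54 mm behind the grasp point. The pads swing forward as they close: fully open they stand 13 mm farther back than shut.
Start: joints at [-1.225, 0.053, 1.613, -0, 1.476, -0.119], TCP at [0.28, -0.559, 0.233] pointing down, gripper open.
Joint ranges: [-3.01, 3.01], [-1.01, 2.22], [0.06, 2.58], [-1.02, 4.17], [0.09, 2.62], [-3.14, 3.14]. Speed limits (rad/s): [2.57, 2.57, 3.14, 3.14, 3.14, 3.14].

## Interface

Orientations are given as a unit quaternion [w, x, y, z].
In Python, from plant import manip gives the robot as it stands.
- The arm moves only by the shell command python3 -m pendant 'ROWS'. ROWS is a JSON object of lists of equal length, an entry for each row: "linear": the shift along the tool's x, y, z in cm, a list of three; "rotation": the turn, a rotation vector about the tool's x, y, z in degrees, a list of three; "grip": the closure, from 0 (fully open) to 1 (shut). A call has exactly 10 rows; each row is the pose to reach, as a shift and turn from the pose commanded when the call began, along the tool's axes at that moment; what a row does not reach only later rows make up. A row lasts 1/12 s, in which the tool goes at most 41.7 mm and 7.16 degrees, less where a joint would pass 70% of its speed; a pose out of reach is approached as far as the arm can. A call with a gripper value outside its range is refused whole. The fingers move at their own pace and stop on an object; the grip force is fixed at half the most. Time passes only in rows, so rows that repeat a pose let the fingers close, or fill a call up. It gives the time, the measured TCP pose, the force and the opening at its end, in the units of the state.
- manip.state(): the state, without advancing time (a new reading comes with each control period).
- manip.grab_frame(name): name is "scene" or "top"; returns the picture (384x512x3 uint8, red, green, blue); there is no depth.
- manip.calibration(name): a dict with "fx", "fy", "cx", "cy" (pixels), "k1" (the pictures are not rectified: a ray, as slopes to the right and down, at radius r is drawn at 1 + k1 r^2 times it, then the intrinsics apply), "cam_to_world" (4x4, takes a point from camera to world coordinates). Camera axes: x right, y up, looking along -z (the intrinsics and any distortion apply to the point x, -y, -z); pixel columns grow to the right and rows downward; lengths in m; the calibration is good to about 2 mm. A picture is of the moment at which its call begins. calibration takes no time and is no camera call.
- manip.job_done(): hands the job in, once; it reports no verdict.
The state is a dict: "time": time; "joint_pos": joint angles; "joint_vel": joint speeds; "joint_efforts": joint torques, N m; "tool_pos": TCP position; "tool_rot": TCP orientation; "contact_force": force on the tool from outside, world axes, zero at the start; "ft_torque": the same for the moment, N m; "gripper_width": opening from 0.0 (shut) to 1.0 (fully open).
Only numpy, scipy, OpenCV 4.12 (cv2) and the standard library are available. Lean on these libraries where they do the work, as an engineer would, in place of code of your own. Each camera call takes 0.05 s, during which the arm holds its last target. There are 200 camera calls.

## Working session

There is one attempt and no reset: what is moved stays moved. The work goes in short steps, Python scripts to look and compute and a shell command to move; the robot and the scene stay as the last step left them, time stands still between calls to the robot, and variables do not carry over. Pictures are saved under pics/ and viewed, about 8 in all and at most 12, crops included, and the job is handed in when it is done.

```bash
ls; mkdir -p pics
cat > h.py <<'E'
import numpy as np, cv2
from plant import manip
def snap(n,f):
    im=np.array(manip.grab_frame(n)); cv2.imwrite('pics/'+f,im[:,:,::-1]); return im
def ray(n,u,v):
    c=manip.calibration(n); K=np.array([[c['fx'],0,c['cx']],[0,c['fy'],c['cy']],[0,0,1.]])
    x=(u-c['cx'])/c['fx']; y=(v-c['cy'])/c['fy']; a,b=x,y
    for _ in range(20):
        s=1+c['k1']*(a*a+b*b); a,b=x/s,y/s
    T=np.array(c['cam_to_world']); return T[:3,3],T[:3,:3]@np.array([a,-b,-1])
def px(n,u,v,z):
    o,d=ray(n,u,v); return o+d*(z-o[2])/d[2]
def proj(n,p):
    c=manip.calibration(n); T=np.array(c['cam_to_world']); q=T[:3,:3].T@(np.array(p)-T[:3,3])
    a,b=q[0]/-q[2],-q[1]/-q[2]; s=1+c['k1']*(a*a+b*b); return c['cx']+c['fx']*a*s,c['cy']+c['fy']*b*s
E
python3 - <<'E'
from h import *
a=snap('scene','s0.png');b=snap('top','t0.png')
for n in('scene','top'):
    c=manip.calibration(n);print(n,c['fx'],c['k1'],np.round(c['cam_to_world'],3).tolist())
s=manip.state();print(s)
E
```

```text
pics
scene 436.63219705570685 -0.05234876437129567 [[-0.271, -0.698, 0.662, 1.369], [0.962, -0.183, 0.202, 0.255], [-0.02, 0.692, 0.722, 0.951], [0.0, 0.0, 0.0, 1.0]]
top 480.4828829098083 -0.19458161466247656 [[-0.018, 0.99, -0.139, 0.383], [-1.0, -0.018, 0.001, 0.018], [-0.001, 0.139, 0.99, 1.422], [0.0, 0.0, 0.0, 1.0]]
{'time': 0.1, 'joint_pos': array([-1.22495236e+00,  5.33322074e-02,  1.61414052e+00, -2.22959001e-05,
        1.47600585e+00, -1.18993897e-01]), 'joint_vel': array([-0.00125222,  0.0007596 , -0.0041006 ,  0.00042075, -0.00110707,
        0.00121734]), 'joint_efforts': array([ 5.26015010e-04, -3.94903743e+01, -3.71363533e+01, -5.20926619e-05,
        3.89128589e-03,  9.65722734e-06]), 'tool_pos': array([ 0.2799819 , -0.55815752,  0.23156997]), 'tool_rot': array([-5.78338512e-04,  8.50963716e-01, -5.25223633e-01, -7.44864724e-04]), 'contact_force': array([0.504928  , 0.26109415, 0.0651639 ]), 'ft_torque': array([ 0.00315814, -0.04051034, -0.00263903]), 'gripper_width': 0.9959609638138448}
```

View pics/t0.png

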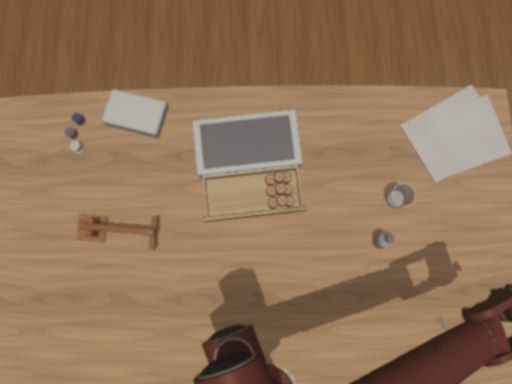

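View pics/s0.png

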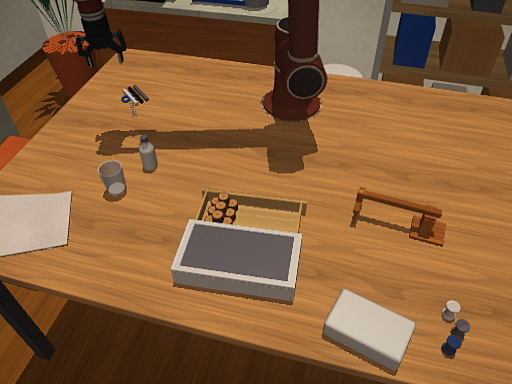

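The top view shows the unit at pixels (193–301, 110–175). The drawer is below it (203–306, 170–220), with the heap at its right (-y) end near (279,190). The rake runs from (90,226) to its head at (154,232). The bottle is at (384,239) and the cup at (400,195), far to the right.

Run:
```python
import cv2
a=cv2.imread('pics/t0.png')
cv2.imwrite('pics/c0.png',cv2.resize(a[100:255,65:320],None,fx=3.1,fy=3.1,interpolation=cv2.INTER_CUBIC))
```

```text
(no output)
```

View pics/c0.png

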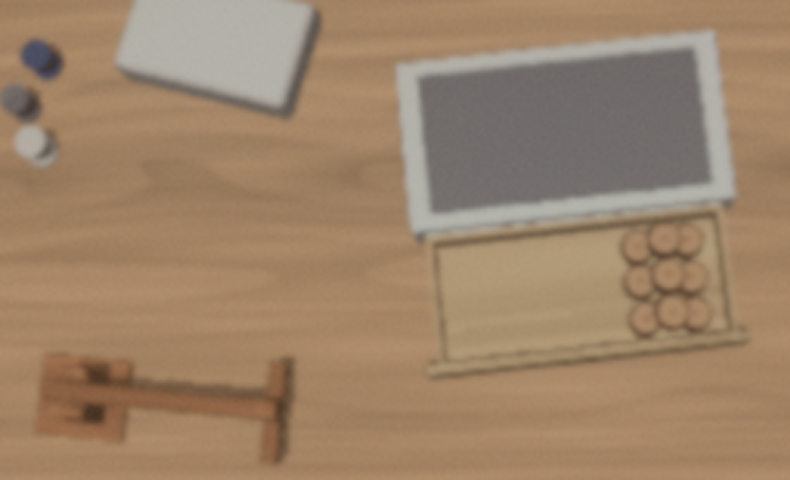

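Run:
```python
from h import *
C=lambda x,y,z: px('top',65+(x+.5)/3.1-.5,100+(y+.5)/3.1-.5,z)
P=lambda *a:print(np.round(a,4).tolist())
tl,tr,br,bl=[C(*p,.062) for p in[(397,65),(714,32),(735,198),(414,230)]]
P(*[p[:2] for p in(tl,tr,br,bl)])
print('w',np.linalg.norm(tl-tr),np.linalg.norm(tl-bl),np.linalg.norm(tr-br))
fl,fr=C(430,376,.046),C(748,340,.046); P(fl[:2],fr[:2]); print(np.linalg.norm(fl-fr))
a=np.mean([tl-tr,bl-br,fl-fr],0); print('unit yaw (y axis dir) deg',np.degrees(np.arctan2(-a[0],a[1])))
for s in [(638,246),(641,282),(645,318)]: P(C(*s,.034)[:2])
for s in [(665,239),(669,274),(673,311)]: P(C(*s,.058)[:2])
b,h=C(45,390,.089),C(284,405,.089); P(b[:2],h[:2]); d=h-b; print('rake len',np.linalg.norm(d),'dir',np.degrees(np.arctan2(d[1],d[0])))
for e in [(285,360),(272,461)]:P(C(*e,.059)[:2])
# glue/cup
P(px('top',384,239,.0)[:2],px('top',400,195,0)[:2])
```

```text
[[0.8175, 0.1809], [0.8447, -0.1219], [0.6819, -0.1358], [0.6568, 0.1643]]
w 0.3040747698840891 0.16157692599423387 0.16345896310716773
[[0.5215, 0.1515], [0.5499, -0.1452]]
0.29803119066872036
unit yaw (y axis dir) deg 5.121131572750652
[[0.643, -0.0452]]
[[0.6084, -0.0472]]
[[0.574, -0.0501]]
[[0.6447, -0.0694]]
[[0.6115, -0.0722]]
[[0.5768, -0.075]]
[[0.5094, 0.5054], [0.493, 0.2801]]
rake len 0.2259376038836461 dir -94.15876415324537
[[0.5373, 0.2853]]
[[0.4439, 0.2971]]
[[0.4611, -0.3844], [0.5939, -0.442]]
```

```bash
cat >> h.py <<'E'
from scipy.spatial.transform import Rotation as R
def to(p,yaw=None):
    "shift in tool cm and tool-z turn (deg) to reach world TCP p with tool x at yaw deg, pointing down"
    s=manip.state(); q=s['tool_rot']; r=R.from_quat([q[1],q[2],q[3],q[0]]); M=r.as_matrix()
    cy=np.degrees(np.arctan2(M[1,0],M[0,0]))
    print('t',round(s['time'],2),'at',np.round(s['tool_pos'],4),'yaw',round(cy,1),'lin',np.round(M.T@(np.array(p)-s['tool_pos'])*100,2).tolist(),
      'rot', None if yaw is None else np.round((r.inv()*R.from_euler('z',yaw,degrees=True)*R.from_euler('x',180,degrees=True)).as_rotvec(degrees=True),1).tolist())
O=np.array([.6038,.0085]); TH=np.radians(5.1)
B=lambda x,y:O+x*np.array([np.cos(TH),np.sin(TH)])+y*np.array([-np.sin(TH),np.cos(TH)])
def binv(p):
    d=np.array(p[:2])-O; return np.array([d@[np.cos(TH),np.sin(TH)],d@[-np.sin(TH),np.cos(TH)]])
E
python3 -c "
from h import *
to([.44,-.12,.25],-5); to([.4965,.35,.2],-5)"
```

```text
t 0.1 at [ 0.28   -0.5582  0.2316] yaw -63.4 lin [-32.0, -33.95, -1.78] rot [-0.1, 0.1, -58.4]
t 0.1 at [ 0.28   -0.5582  0.2316] yaw -63.4 lin [-71.47, -60.06, 3.3] rot [-0.1, 0.1, -58.4]
```

```bash
python3 -m pendant '{"linear":[[-32,-34,-2],[-32,-34,-2],[-32,-34,-2],[-32,-34,-2],[-32,-34,-2],[-32,-34,-2],[-32,-34,-2],[-32,-34,-2],[-32,-34,-2],[-32,-34,-2]],"rotation":[[0,0,-58],[0,0,-58],[0,0,-58],[0,0,-58],[0,0,-58],[0,0,-58],[0,0,-58],[0,0,-58],[0,0,-58],[0,0,-58]],"grip":[0.4,0.4,0.4,0.4,0.4,0.4,0.4,0.4,0.4,0.4]}'; python3 -c "
from h import *
to([.4965,.35,.2],-5)"
```

```text
time: 0.93
tool_pos: [0.4232, -0.1657, 0.2503]
tool_rot: [-0.0, 0.999, -0.047, 0.0]
contact_force: [0.7, -0.2, -0.6]
gripper_width: 0.597
t 0.93 at [ 0.4232 -0.1657  0.2503] yaw -5.4 lin [2.48, -52.03, 5.03] rot [-0.0, -0.0, -0.4]
```

```bash
python3 -m pendant '{"linear":[[2.5,-52,5],[2.5,-52,5],[2.5,-52,5],[2.5,-52,5],[2.5,-52,5],[2.5,-52,5],[2.5,-52,5],[2.5,-52,5],[2.5,-52,5],[2.5,-52,5]],"rotation":[[0,0,0],[0,0,0],[0,0,0],[0,0,0],[0,0,0],[0,0,0],[0,0,0],[0,0,0],[0,0,0],[0,0,0]],"grip":[0.4,0.4,0.4,0.4,0.4,0.4,0.4,0.4,0.4,0.4]}'; python3 -c "
from h import *
to([.4965,.35,.14],-5); snap('scene','s1.png')"
```

```text
time: 1.77
tool_pos: [0.4813, 0.245, 0.21]
tool_rot: [0.0, 0.999, -0.047, -0.0]
contact_force: [1.4, 0.1, -0.6]
gripper_width: 0.6
t 1.77 at [0.4813 0.245  0.21  ] yaw -5.3 lin [0.54, -10.6, 7.0] rot [0.0, 0.0, -0.3]
```

```bash
python3 -m pendant '{"linear":[[0.5,-10.6,5],[0.5,-10.6,6],[0.5,-10.6,7],[0.5,-10.6,8],[0.5,-10.6,9.5],[0.5,-10.6,11],[0.5,-10.6,12],[0.5,-10.6,12.7],[0.5,-10.6,12.7],[0.5,-10.6,12.7]],"rotation":[[0,0,0],[0,0,0],[0,0,0],[0,0,0],[0,0,0],[0,0,0],[0,0,0],[0,0,0],[0,0,0],[0,0,0]],"grip":[0.4,0.4,0.4,0.4,0.4,0.4,0.4,0.4,0.4,0.4]}'; python3 -m pendant '{"linear":[[0,0,0],[0,0,0],[0,0,0],[0,0,0],[0,0,0],[0,0,0],[0,0,0],[0,0,0],[0,0,0],[0,0,0]],"rotation":[[0,0,0],[0,0,0],[0,0,0],[0,0,0],[0,0,0],[0,0,0],[0,0,0],[0,0,0],[0,0,0],[0,0,0]],"grip":[1,1,1,1,1,1,1,1,1,1]}'
```

```text
time: 2.65
tool_pos: [0.4969, 0.3476, 0.0839]
tool_rot: [0.0, 0.999, -0.047, -0.0]
contact_force: [0.7, -0.2, 0.4]
gripper_width: 0.6
time: 3.48
tool_pos: [0.4972, 0.3482, 0.085]
tool_rot: [-0.0, 0.999, -0.047, 0.001]
contact_force: [-3.0, -1.4, 6.5]
gripper_width: 0.185
```

```bash
python3 -m pendant '{"linear":[[0,0,-1],[0,0,-3],[0,0,-6],[0,0,-9],[0,0,-11],[0,0,-11],[0,4,-11],[0,8,-11],[0,12,-11],[0,16,-11]],"rotation":[[0,0,0],[0,0,0],[0,0,0],[0,0,0],[0,0,0],[0,0,0],[0,0,-3],[0,0,-6],[0,0,-9],[0,0,-10.4]],"grip":[1,1,1,1,1,1,1,1,1,1]}'; python3 -c "
from h import *
to([*B(0,-.055),.16],5.1)"
```

```text
time: 4.32
tool_pos: [0.4804, 0.187, 0.1919]
tool_rot: [0.0, 0.999, 0.046, -0.001]
contact_force: [1.7, -0.3, -1.2]
gripper_width: 0.186
t 4.32 at [0.4804 0.187  0.1919] yaw 5.2 lin [10.66, 24.4, 3.18] rot [0.0, 0.1, 0.1]
```

```bash
python3 -m pendant '{"linear":[[2,4,0],[4,8,0],[6,12,0],[8,15,1],[9.5,18,2],[10.7,21,3],[10.7,23,3],[10.7,24.4,3],[10.7,24.4,3],[10.7,24.4,3]],"rotation":[[0,0,0],[0,0,0],[0,0,0],[0,0,0],[0,0,0],[0,0,0],[0,0,0],[0,0,0],[0,0,0],[0,0,0]],"grip":[1,1,1,1,1,1,1,1,1,1]}'; python3 -c "
from h import *
to([*B(0,-.055),.16],5.1)
t=snap('top','t1.png');s=snap('scene','s1.png')
a=cv2.resize(t[150:230,190:330],None,fx=5,fy=5,interpolation=cv2.INTER_CUBIC)
b=cv2.resize(s[170:260,150:330],None,fx=4,fy=4,interpolation=cv2.INTER_CUBIC)[:,:700]
cv2.imwrite('pics/c1.png',np.vstack([a[:300],b[:300]])[:,:,::-1])"
```

```text
time: 5.15
tool_pos: [0.6092, -0.0451, 0.163]
tool_rot: [-0.0, 0.999, 0.043, -0.0]
contact_force: [0.7, 0.5, -2.5]
gripper_width: 0.183
t 5.15 at [ 0.6092 -0.0451  0.163 ] yaw 5.0 lin [-0.07, 0.12, 0.3] rot [-0.1, 0.1, -0.1]
```

View pics/c1.png

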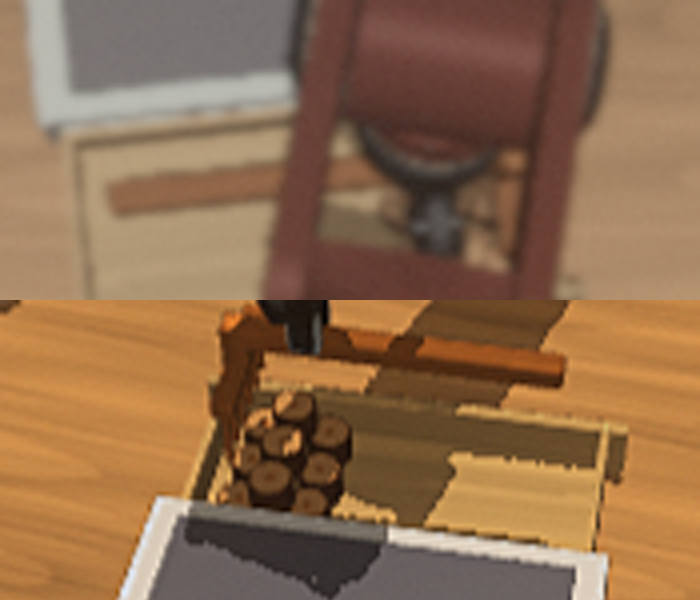

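```bash
python3 -c "
from h import *
p=px('top',190+110/5-.4,150+198/5-.4,.167); print(binv(p), binv(manip.state()['tool_pos']))
# scene: head top-end and crossbar near end
for u,v in [(565,370)]: print(binv(px('scene',150+u/4,170+(v-300)/4,.157)))
# crossbar ends seen in scene, predicted
z=.163-.084
for x in(-.0475,.0475): print([(round((q[0]-150)*4),round((q[1]-170)*4+300)) for q in [proj('scene',[*B(x,-.115),z+.059])]])
for x in(-.0425,.0425): print([(round((q[0]-150)*4),round((q[1]-170)*4+300)) for q in [proj('scene',[*B(x,-.115),z])]])
to([*B(0,-.058),.122],5.1)
"
```

```text
[-0.00056421  0.10942362] [ 0.00094452 -0.05276695]
[0.00025812 0.11472968]
[(238, 301)]
[(201, 400)]
[(244, 367)]
[(212, 455)]
t 5.25 at [ 0.6094 -0.044   0.1637] yaw 5.1 lin [-0.09, 0.53, 4.17] rot [-0.0, -0.0, -0.0]
```

```bash
python3 -m pendant '{"linear":[[0,0.6,0],[-0.1,1.2,0.6],[-0.1,1.2,1.2],[-0.1,1.2,1.7],[-0.1,1.2,1.7],[-0.1,1.2,1.7],[-0.1,1.2,1.7],[-0.1,1.2,1.7],[-0.1,1.2,1.7],[-0.1,1.2,1.7]],"rotation":[[0,0,0],[0,0,0],[0,0,0],[0,0,0],[0,0,0],[0,0,0],[0,0,0],[0,0,0],[0,0,0],[0,0,0]],"grip":[1,1,1,1,1,1,1,1,1,1]}'; python3 -c "
from h import *
s=snap('scene','s2.png')
tp=manip.state()['tool_pos'];print(binv(tp),tp)
b=cv2.resize(s[160:235,180:280],None,fx=8,fy=8,interpolation=cv2.INTER_CUBIC)
cv2.imwrite('pics/c2.png',b[:,:,::-1])
z=tp[2]-.084; y=binv(tp)[1]-.06
for x in(-.0475,.0475):
  for zz in (0,.045): print([(round((q[0]-180)*8),round((q[1]-160)*8)) for q in [proj('scene',[*B(x,y),z+zz])]])
"
```

```text
time: 6.08
tool_pos: [0.61, -0.0571, 0.1471]
tool_rot: [0.0, 0.999, 0.044, 0.0]
contact_force: [0.9, -0.9, -1.6]
gripper_width: 0.184
[ 0.00029357 -0.06589352] [ 0.60994996 -0.05710655  0.14699554]
[(225, 232)]
[(213, 141)]
[(154, 429)]
[(139, 339)]
```

View pics/c2.png

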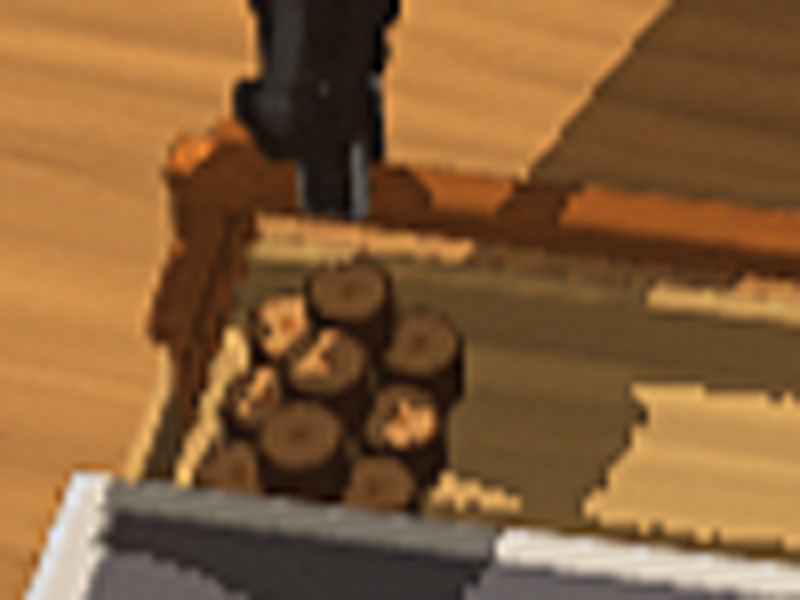

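```bash
python3 -m pendant '{"linear":[[0,0,0.8],[0,0,1.6],[0,0,2.5],[0,0,2.5],[0,-0.6,2.5],[0,-1.2,2.5],[0,-1.8,2.5],[0,-2.4,2.5],[0,-3.0,2.5],[0,-3.6,2.5]],"rotation":[[0,0,0],[0,0,0],[0,0,0],[0,0,0],[0,0,0],[0,0,0],[0,0,0],[0,0,0],[0,0,0],[0,0,0]],"grip":[1,1,1,1,1,1,1,1,1,1]}'; python3 -m pendant '{"linear":[[0,-0.5,0],[0,-1,0],[0,-1.5,0],[0,-2,0],[0,-2.5,0],[0,-3,0],[0,-3.5,0],[0,-4,0],[0,-4.6,0],[0,-4.6,0]],"rotation":[[0,0,0],[0,0,0],[0,0,0],[0,0,0],[0,0,0],[0,0,0],[0,0,0],[0,0,0],[0,0,0],[0,0,0]],"grip":[1,1,1,1,1,1,1,1,1,1]}'; python3 -c "
from h import *
s=snap('scene','s3.png')
tp=manip.state()['tool_pos'];print(binv(tp),tp)
b=cv2.resize(s[160:245,180:310],None,fx=6,fy=6,interpolation=cv2.INTER_CUBIC)
cv2.imwrite('pics/c3.png',b[:,:,::-1])
"
```

```text
time: 6.97
tool_pos: [0.6067, -0.0205, 0.122]
tool_rot: [0.0, 0.999, 0.044, 0.0]
contact_force: [0.2, -0.6, -1.1]
gripper_width: 0.187
time: 7.8
tool_pos: [0.6023, 0.0258, 0.1215]
tool_rot: [-0.0, 0.999, 0.044, -0.0]
contact_force: [-0.4, -0.0, -1.3]
gripper_width: 0.184
[7.37117705e-05 1.68168909e-02] [0.60237849 0.02525687 0.1214858 ]
```

View pics/c3.png

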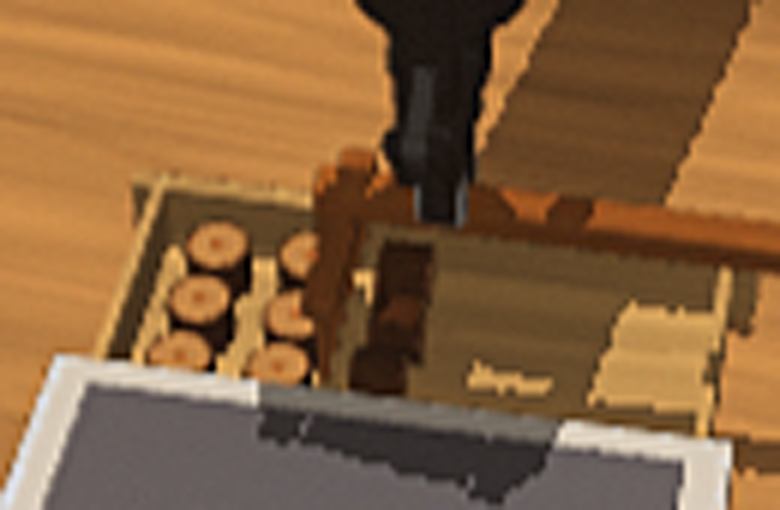

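The scene crop shows rows B (near x 195) and A (near x 285) undisturbed. The top row has dropped onto the floor in front of A, at about (390,320), apparently standing on rim. Next I lower the tines between A and that row and push it to the +y third.

```bash
python3 -m pendant '{"linear":[[0,-0.4,0],[0,-0.8,0],[0,-0.8,0.4],[0,-0.8,0.8],[0,-0.8,1.2],[0,-0.8,1.6],[0,-0.8,2.0],[0,-0.8,2.4],[0,-0.8,2.4],[0,-0.8,2.4]],"rotation":[[0,0,0],[0,0,0],[0,0,0],[0,0,0],[0,0,0],[0,0,0],[0,0,0],[0,0,0],[0,0,0],[0,0,0]],"grip":[1,1,1,1,1,1,1,1,1,1]}'; python3 -c "
from h import *
tp=manip.state()['tool_pos'];print(binv(tp)-[0,.051],manip.state()['contact_force'])
s=snap('scene','s4.png')
b=cv2.resize(s[160:245,180:310],None,fx=6,fy=6,interpolation=cv2.INTER_CUBIC)
cv2.imwrite('pics/c4.png',b[:,:,::-1])"
```

```text
time: 8.68
tool_pos: [0.6016, 0.0325, 0.0972]
tool_rot: [-0.0, 0.999, 0.044, -0.0]
contact_force: [0.6, -0.9, -2.1]
gripper_width: 0.187
[-3.39636685e-05 -2.69171867e-02] [ 0.60584663 -0.92978558 -2.0635801 ]
```

View pics/c4.png

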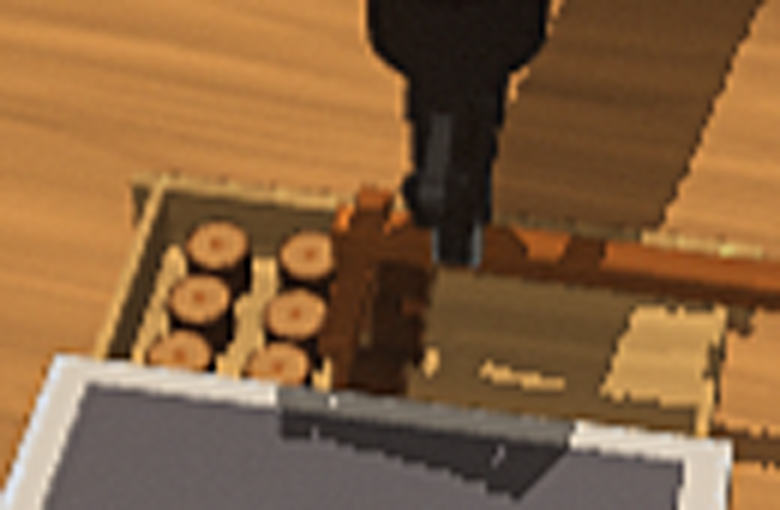

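The tines are now down behind the dropped row with rows A and B untouched. I push it along the bed.

```bash
python3 -m pendant '{"linear":[[0,-0.5,0],[0,-1,0],[0,-1.5,0],[0,-2,0],[0,-2.5,0],[0,-3,0],[0,-3.5,0],[0,-4,0],[0,-4.5,0],[0,-5,0]],"rotation":[[0,0,0],[0,0,0],[0,0,0],[0,0,0],[0,0,0],[0,0,0],[0,0,0],[0,0,0],[0,0,0],[0,0,0]],"grip":[1,1,1,1,1,1,1,1,1,1]}';python3 -m pendant '{"linear":[[0,-0.5,0],[0,-1,0],[0,-1.5,0],[0,-2,0],[0,-2.5,0],[0,-3,0],[0,-3.5,0],[0,-4,0],[0,-4.5,0],[0,-4.8,0]],"rotation":[[0,0,0],[0,0,0],[0,0,0],[0,0,0],[0,0,0],[0,0,0],[0,0,0],[0,0,0],[0,0,0],[0,0,0]],"grip":[1,1,1,1,1,1,1,1,1,1]}'; python3 -m pendant '{"linear":[[0,0.4,0],[0,0.4,-1],[0,0.4,-2],[0,0.4,-4],[0,0.4,-6],[0,3,-6.2],[0,6,-6.2],[0,9,-6.2],[0,12,-6.2],[0,15,-6.2]],"rotation":[[0,0,0],[0,0,0],[0,0,0],[0,0,0],[0,0,0],[0,0,0],[0,0,0],[0,0,0],[0,0,0],[0,0,0]],"grip":[1,1,1,1,1,1,1,1,1,1]}'; python3 -c "
from h import *
to([*B(0,-.080+.051),.16],5.1)
s=snap('scene','s5.png')
b=cv2.resize(s[160:245,180:310],None,fx=6,fy=6,interpolation=cv2.INTER_CUBIC)
cv2.imwrite('pics/c5.png',b[:,:,::-1])"
```

```text
time: 9.57
tool_pos: [0.5975, 0.0829, 0.0977]
tool_rot: [0.0, 0.999, 0.044, -0.0]
contact_force: [-0.1, -0.8, -1.6]
gripper_width: 0.185
time: 10.4
tool_pos: [0.5932, 0.1309, 0.0977]
tool_rot: [-0.0, 0.999, 0.044, -0.0]
contact_force: [-0.4, 0.6, -1.1]
gripper_width: 0.181
time: 11.23
tool_pos: [0.607, -0.0209, 0.1615]
tool_rot: [0.0, 0.999, 0.044, 0.001]
contact_force: [0.0, -0.1, -0.8]
gripper_width: 0.182
t 11.23 at [ 0.607  -0.0209  0.1615] yaw 5.0 lin [-0.05, -0.05, 0.15] rot [0.0, -0.1, -0.1]
```

View pics/c5.png

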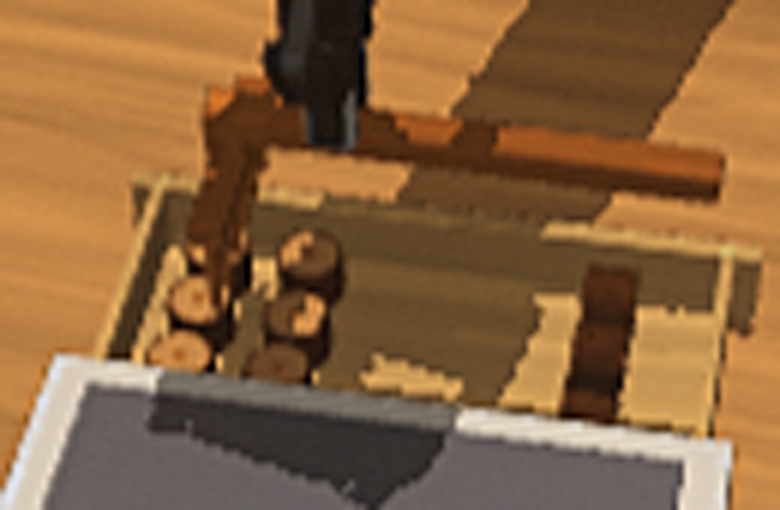

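```bash
python3 -c "
from h import *
for u,v,z in [(607,290,.042),(603,345,.042),(312,255,.034),(297,315,.034),(280,362,.034),(197,300,.034),(180,352,.034)]: print(binv(px('scene',180+(u+.5)/6-.5,160+(v+.5)/6-.5,z)))
print(binv([.5932,.1309]))
"
```

```text
[-0.02883256  0.08669163]
[0.00492686 0.08966207]
[-0.03466435 -0.05588103]
[ 0.003795   -0.05449631]
[ 0.03322966 -0.05583745]
[ 0.00254946 -0.10303715]
[ 0.03515283 -0.10283953]
[0.00032263 0.12285771]
```

The offset estimate checks out: the pushed row is at y≈0.088, where I predicted 0.087. Now I lower between B and A and push A to the middle.

```bash
python3 -m pendant '{"linear":[[0,0,1],[0,0,2],[0,0,3],[0,0,4],[0,0,4.5],[0,0,5],[0,0,5.5],[0,0,6],[0,0,6.4],[0,0,6.4]],"rotation":[[0,0,0],[0,0,0],[0,0,0],[0,0,0],[0,0,0],[0,0,0],[0,0,0],[0,0,0],[0,0,0],[0,0,0]],"grip":[1,1,1,1,1,1,1,1,1,1]}'; python3 -m pendant '{"linear":[[0,-0.6,0],[0,-1.2,0],[0,-1.8,0],[0,-2.4,0],[0,-3,0],[0,-3.6,0],[0,-4.2,0],[0,-4.8,0],[0,-5.4,0],[0,-6.1,0]],"rotation":[[0,0,0],[0,0,0],[0,0,0],[0,0,0],[0,0,0],[0,0,0],[0,0,0],[0,0,0],[0,0,0],[0,0,0]],"grip":[1,1,1,1,1,1,1,1,1,1]}'; python3 -m pendant '{"linear":[[0,0.4,0],[0,0.4,-1],[0,0.4,-2],[0,0.4,-4],[0,0.4,-7],[0,0.4,-10],[0,-3,-11],[0,-7,-11],[0,-11,-11],[0,-15,-11]],"rotation":[[0,0,0],[0,0,0],[0,0,0],[0,0,0],[0,0,0],[0,0,0],[0,0,0],[0,0,0],[0,0,0],[0,0,0]],"grip":[1,1,1,1,1,1,1,1,1,1]}'; python3 -c "
from h import *
to([.497,.348,.20],-5.3)
s=snap('scene','s6.png')
b=cv2.resize(s[160:245,180:310],None,fx=6,fy=6,interpolation=cv2.INTER_CUBIC)
cv2.imwrite('pics/c6.png',b[:,:,::-1])"
```

```text
time: 12.12
tool_pos: [0.6062, -0.0189, 0.0951]
tool_rot: [-0.0, 0.999, 0.044, -0.0]
contact_force: [0.3, -0.1, -1.2]
gripper_width: 0.179
time: 12.95
tool_pos: [0.6011, 0.042, 0.0958]
tool_rot: [0.0, 0.999, 0.044, 0.0]
contact_force: [0.3, -0.9, -0.7]
gripper_width: 0.184
time: 13.78
tool_pos: [0.5885, 0.192, 0.2082]
tool_rot: [-0.0, 0.999, 0.043, 0.002]
contact_force: [0.8, 0.2, -2.1]
gripper_width: 0.186
t 13.78 at [0.5885 0.192  0.2082] yaw 4.9 lin [-7.78, -16.33, 0.81] rot [-0.0, -0.2, 10.2]
```

View pics/c6.png

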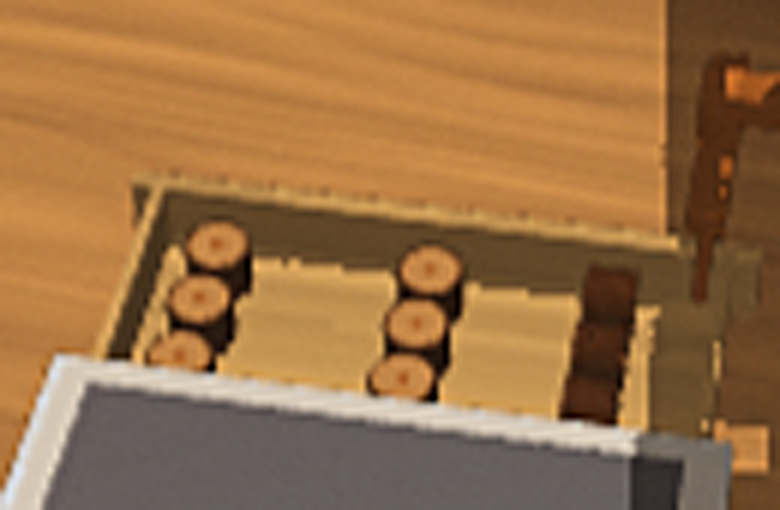

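The crop shows three rows of three, at about y = -0.103, 0 and +0.088, in one layer. Now I take the rake back to its rest, reversing the lift pose.

```bash
python3 -m pendant '{"linear":[[-2,-3,0],[-4,-6,0],[-6,-9,0],[-7.8,-13,0],[-7.8,-16.3,0],[-7.8,-16.3,0],[-7.8,-16.3,0.8],[-7.8,-16.3,0.8],[-7.8,-16.3,0.8],[-7.8,-16.3,0.8]],"rotation":[[0,0,3],[0,0,6],[0,0,9],[0,0,10.2],[0,0,10.2],[0,0,10.2],[0,0,10.2],[0,0,10.2],[0,0,10.2],[0,0,10.2]],"grip":[1,1,1,1,1,1,1,1,1,1]}'; python3 -c "
from h import *
to([.4972,.3482,.087],-5.3)"
```

```text
time: 14.67
tool_pos: [0.4965, 0.3452, 0.1976]
tool_rot: [0.0, 0.999, -0.046, -0.0]
contact_force: [1.1, -0.1, -1.5]
gripper_width: 0.185
t 14.67 at [0.4965 0.3452 0.1976] yaw -5.3 lin [0.05, -0.31, 11.06] rot [0.0, 0.0, 0.0]
```

```bash
python3 -m pendant '{"linear":[[0,-0.3,0],[0,-0.3,2],[0,-0.3,4],[0,-0.3,6],[0,-0.3,8],[0,-0.3,9],[0,-0.3,9.8],[0,-0.3,10.5],[0,-0.3,11],[0,-0.3,11]],"rotation":[[0,0,0],[0,0,0],[0,0,0],[0,0,0],[0,0,0],[0,0,0],[0,0,0],[0,0,0],[0,0,0],[0,0,0]],"grip":[1,1,1,1,1,1,1,1,1,1]}'; python3 -c "
from h import *
s=snap('scene','s7.png')
b=cv2.resize(s[160:260,300:470],None,fx=4.5,fy=4.5,interpolation=cv2.INTER_CUBIC)
cv2.imwrite('pics/c7.png',b[:,:,::-1])"
```

```text
time: 15.5
tool_pos: [0.4962, 0.3493, 0.0873]
tool_rot: [0.0, 0.999, -0.045, -0.0]
contact_force: [-0.5, 0.4, -1.0]
gripper_width: 0.183
```

View pics/c7.png

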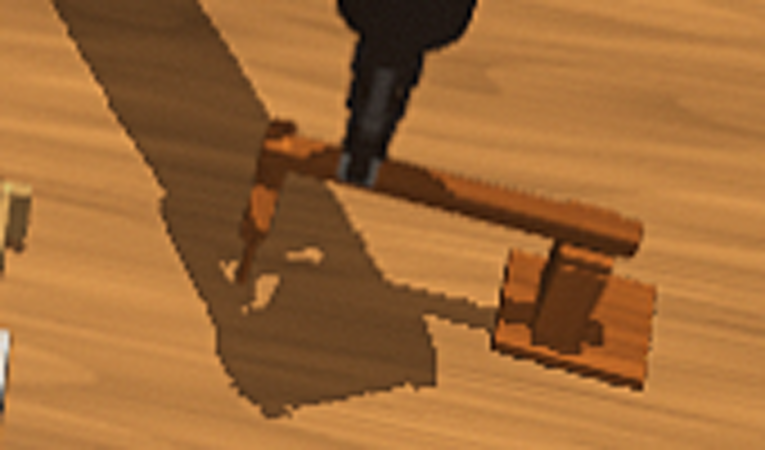

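The handle sits over the rest's notch with the tines nearly on the table. I lower a last bit, open, and lift.

```bash
python3 -m pendant '{"linear":[[0,0,0.1],[0,0,0.2],[0,0,0.2],[0,0,0.2],[0,0,0.2],[0,0,0.2],[0,0,0.2],[0,0,0.2],[0,0,0.2],[0,0,0.2]],"rotation":[[0,0,0],[0,0,0],[0,0,0],[0,0,0],[0,0,0],[0,0,0],[0,0,0],[0,0,0],[0,0,0],[0,0,0]],"grip":[1,1,0.9,0.8,0.7,0.6,0.5,0.4,0.4,0.4]}'; python3 -m pendant '{"linear":[[0,0,0],[0,0,-1],[0,0,-3],[0,0,-6],[0,0,-9],[0,0,-12],[0,0,-12],[0,0,-12],[0,0,-12],[0,0,-12]],"rotation":[[0,0,0],[0,0,0],[0,0,0],[0,0,0],[0,0,0],[0,0,0],[0,0,0],[0,0,0],[0,0,0],[0,0,0]],"grip":[0.4,0.4,0.4,0.4,0.4,0.4,0.4,0.4,0.4,0.4]}'; python3 -c "
from h import *
f=O-.0675*np.array([np.cos(TH),np.sin(TH)]); print(f)
u=np.array([np.cos(TH),np.sin(TH)])
to([*(f-.085*u),.16],5.1)
s=snap('scene','s8.png')
b=cv2.resize(s[160:260,300:470],None,fx=4.5,fy=4.5,interpolation=cv2.INTER_CUBIC)
cv2.imwrite('pics/c8.png',b[:,:,::-1])"
```

```text
time: 16.38
tool_pos: [0.4963, 0.3495, 0.0858]
tool_rot: [-0.0, 0.999, -0.045, 0.0]
contact_force: [0.2, -0.1, 0.1]
gripper_width: 0.6
time: 17.22
tool_pos: [0.4954, 0.349, 0.2042]
tool_rot: [0.001, 0.999, -0.045, -0.001]
contact_force: [-0.6, -0.7, -0.5]
gripper_width: 0.599
[0.53656723 0.00249963]
t 17.22 at [0.4954 0.349  0.2042] yaw -5.2 lin [-1.14, 35.65, 4.48] rot [0.1, 0.1, -10.3]
```

View pics/c8.png

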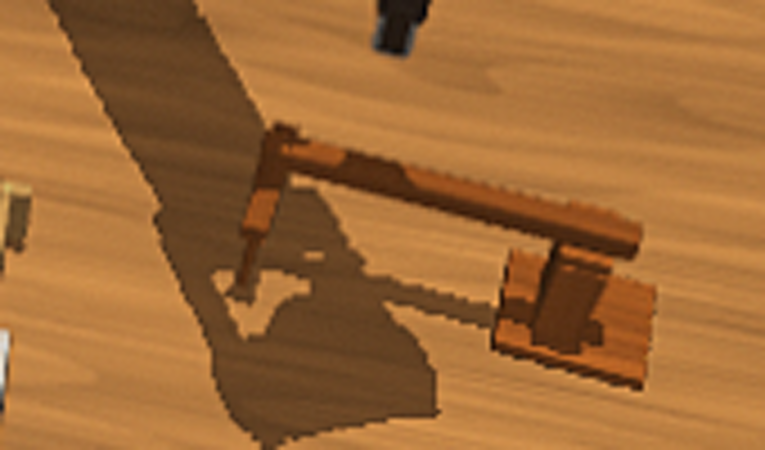

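The rake rests as at the start: butt in the notch, tines on the table. Next I go in front of the drawer with the fingers shut.

```bash
python3 -m pendant '{"linear":[[-1,4,0],[-1,8,0],[-1,12,0],[-1,16,0],[-1,20,0],[-1,24,1],[-1,28,2],[-1,32,3],[-1,35.7,4.5],[-1,35.7,4.5]],"rotation":[[0,0,0],[0,0,-3],[0,0,-6],[0,0,-9],[0,0,-10.3],[0,0,-10.3],[0,0,-10.3],[0,0,-10.3],[0,0,-10.3],[0,0,-10.3]],"grip":[1,1,1,1,1,1,1,1,1,1]}'; python3 -c "
from h import *
u=np.array([np.cos(TH),np.sin(TH)]);f=O-.0675*u
to([*(f-.06*u),.037],5.1);to([*(f+.1085*u),.037],5.1)"
```

```text
time: 18.1
tool_pos: [0.4511, -0.0099, 0.1564]
tool_rot: [0.0, 0.999, 0.041, -0.004]
contact_force: [-0.6, 0.3, -0.1]
gripper_width: -0.001
t 18.1 at [ 0.4511 -0.0099  0.1564] yaw 4.7 lin [2.71, -0.5, 11.92] rot [0.0, 0.4, -0.4]
t 18.1 at [ 0.4511 -0.0099  0.1564] yaw 4.7 lin [19.56, -0.61, 11.8] rot [0.0, 0.4, -0.4]
```

```bash
python3 -m pendant '{"linear":[[0,-0.5,2],[0,-0.5,5],[0,-0.5,8],[0,-0.5,11],[0,-0.5,11.9],[1,-0.5,11.9],[2.5,-0.5,11.9],[4,-0.5,11.9],[5,-0.5,11.9],[5.5,-0.5,11.9]],"rotation":[[0,0,0],[0,0,0],[0,0,0],[0,0,0],[0,0,0],[0,0,0],[0,0,0],[0,0,0],[0,0,0],[0,0,0]],"grip":[1,1,1,1,1,1,1,1,1,1]}'; python3 -m pendant '{"linear":[[0.3,0,0],[0.7,0,0],[1.2,0,0],[1.8,0,0],[2.4,0,0],[3,0,0],[3.6,0,0],[4.2,0,0],[4.8,0,0],[5.4,0,0]],"rotation":[[0,0,0],[0,0,0],[0,0,0],[0,0,0],[0,0,0],[0,0,0],[0,0,0],[0,0,0],[0,0,0],[0,0,0]],"grip":[1,1,1,1,1,1,1,1,1,1]}'; python3 -c "
from h import *
u=np.array([np.cos(TH),np.sin(TH)]);f=O-.0675*u
to([*(f+.1085*u),.037],5.1)
s=snap('scene','s9.png')
b=cv2.resize(s[130:260,170:350],None,fx=4,fy=4,interpolation=cv2.INTER_CUBIC)
cv2.imwrite('pics/c9.png',b[:,:,::-1])"
```

```text
time: 18.93
tool_pos: [0.5099, 0.005, 0.0423]
tool_rot: [0.0, 0.999, 0.045, 0.0]
contact_force: [-0.1, 0.4, -0.9]
gripper_width: 0.0
time: 19.77
tool_pos: [0.5626, 0.0097, 0.0415]
tool_rot: [-0.0, 0.999, 0.045, -0.0]
contact_force: [-4.2, 0.3, 0.9]
gripper_width: 0.0
t 19.77 at [0.5626 0.0097 0.0415] yaw 5.1 lin [8.2, 0.49, 0.45] rot [-0.0, 0.0, 0.0]
```

View pics/c9.png

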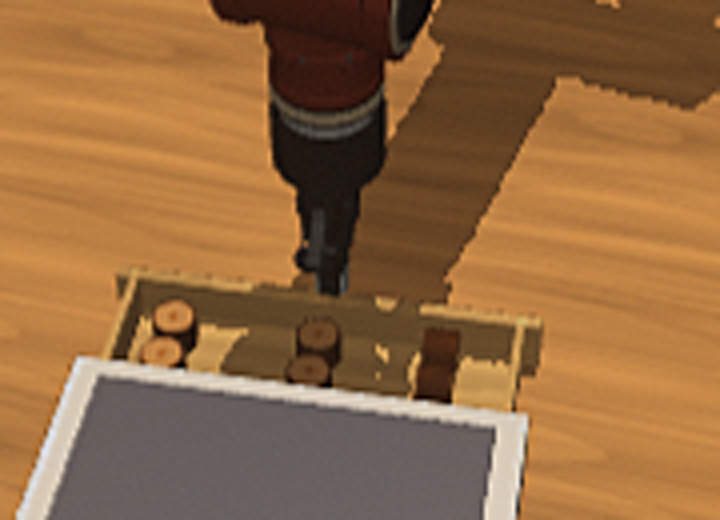

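The drawer is moving in at 4 N and the slices are staying in place under the top. I continue.

```bash
python3 -m pendant '{"linear":[[0.6,0,0],[1.2,0,0],[1.8,0,0],[2.4,0,0],[3,0,0],[3.6,0,0],[4.2,0,0],[4.8,0,0],[5.4,0,0],[6,0,0]],"rotation":[[0,0,0],[0,0,0],[0,0,0],[0,0,0],[0,0,0],[0,0,0],[0,0,0],[0,0,0],[0,0,0],[0,0,0]],"grip":[1,1,1,1,1,1,1,1,1,1]}'; python3 -m pendant '{"linear":[[0.3,0,0],[0.6,0,0],[0.9,0,0],[1.1,0,0],[1.3,0,0],[1.5,0,0],[1.6,0,0],[1.7,0,0],[1.8,0,0],[1.8,0,0]],"rotation":[[0,0,0],[0,0,0],[0,0,0],[0,0,0],[0,0,0],[0,0,0],[0,0,0],[0,0,0],[0,0,0],[0,0,0]],"grip":[1,1,1,1,1,1,1,1,1,1]}'
```

```text
time: 20.65
tool_pos: [0.6224, 0.0151, 0.0415]
tool_rot: [-0.0, 0.999, 0.045, -0.0]
contact_force: [-2.2, 0.7, 0.2]
gripper_width: -0.003
time: 21.48
tool_pos: [0.6401, 0.0166, 0.0417]
tool_rot: [-0.0, 0.999, 0.045, 0.0]
contact_force: [-2.0, 1.6, -0.4]
gripper_width: -0.0
```

```bash
python3 -m pendant '{"linear":[[0.1,0,0],[0.2,0,0],[0.3,0,0],[0.35,0,0],[0.4,0,0],[0.45,0,0],[0.5,0,0],[0.55,0,0],[0.6,0,0],[0.6,0,0]],"rotation":[[0,0,0],[0,0,0],[0,0,0],[0,0,0],[0,0,0],[0,0,0],[0,0,0],[0,0,0],[0,0,0],[0,0,0]],"grip":[1,1,1,1,1,1,1,1,1,1]}'
```

```text
time: 22.32
tool_pos: [0.646, 0.0171, 0.0417]
tool_rot: [-0.0, 0.999, 0.045, 0.0]
contact_force: [-2.0, 1.7, -0.1]
gripper_width: 0.004
```

```bash
python3 -m pendant '{"linear":[[0.1,0,0],[0.15,0,0],[0.2,0,0],[0.25,0,0],[0.3,0,0],[0.35,0,0],[0.4,0,0],[0.45,0,0],[0.5,0,0],[0.5,0,0]],"rotation":[[0,0,0],[0,0,0],[0,0,0],[0,0,0],[0,0,0],[0,0,0],[0,0,0],[0,0,0],[0,0,0],[0,0,0]],"grip":[1,1,1,1,1,1,1,1,1,1]}';  python3 -c "
from h import *
s=snap('scene','s10.png')
b=cv2.resize(s[150:300,165:325],None,fx=4,fy=4,interpolation=cv2.INTER_CUBIC)
cv2.imwrite('pics/c10.png',b[:,:,::-1])"
```

```text
time: 23.15
tool_pos: [0.651, 0.0175, 0.0417]
tool_rot: [0.0, 0.999, 0.045, 0.0]
contact_force: [-2.2, 2.0, -0.6]
gripper_width: -0.001
```

No pictures are left, so I use force as the cue and keep creeping until it rises at the stop.

```bash
python3 -m pendant '{"linear":[[0.05,0,0],[0.1,0,0],[0.15,0,0],[0.2,0,0],[0.25,0,0],[0.3,0,0],[0.35,0,0],[0.4,0,0],[0.4,0,0],[0.4,0,0]],"rotation":[[0,0,0],[0,0,0],[0,0,0],[0,0,0],[0,0,0],[0,0,0],[0,0,0],[0,0,0],[0,0,0],[0,0,0]],"grip":[1,1,1,1,1,1,1,1,1,1]}'
```

```text
time: 24.03
tool_pos: [0.6527, 0.0176, 0.0416]
tool_rot: [0.0, 0.999, 0.045, -0.003]
contact_force: [-11.2, 0.2, 5.3]
gripper_width: 0.003
```

```bash
python3 -m pendant '{"linear":[[0.1,0,0],[0.2,0,0],[0.2,0,0],[0.2,0,0],[0.2,0,0],[0.2,0,0],[0.2,0,0],[0.2,0,0],[0.2,0,0],[0.2,0,0]],"rotation":[[0,0,0],[0,0,0],[0,0,0],[0,0,0],[0,0,0],[0,0,0],[0,0,0],[0,0,0],[0,0,0],[0,0,0]],"grip":[1,1,1,1,1,1,1,1,1,1]}'; python3 -m pendant '{"linear":[[-1,0,0],[-3,0,0],[-5,0,0],[-7,0,-2],[-9,0,-5],[-11,0,-9],[-13,3,-13],[-15,7,-15],[-15,11,-15],[-15,15,-15]],"rotation":[[0,0,0],[0,0,0],[0,0,0],[0,0,0],[0,0,0],[0,0,0],[0,0,0],[0,0,0],[0,0,0],[0,0,0]],"grip":[1,1,1,1,1,1,1,1,1,1]}'; python3 -c "
from h import *
t=snap('top','t2.png'); s=snap('scene','s11.png')
u=np.array([np.cos(TH),np.sin(TH)]); F=O+.0655*u  # unit origin
for y in (-.11,-.06,.06,.11):
  row=[]
  for x in np.arange(-.040,.026,.004):
    w=F+x*u+y*np.array([-u[1],u[0]]); p=proj('top',[*w,.046]); row.append(cv2.getRectSubPix(t,(1,1),p)[0,0].tolist())
  print(y,[tuple(r) for r in row])
"
```

```text
time: 24.87
tool_pos: [0.6529, 0.0176, 0.0416]
tool_rot: [0.0, 0.999, 0.045, -0.006]
contact_force: [-17.2, -0.8, 10.1]
gripper_width: -0.005
time: 25.7
tool_pos: [0.5218, -0.1331, 0.1959]
tool_rot: [0.003, 0.999, 0.045, 0.005]
contact_force: [1.1, 0.1, 0.2]
gripper_width: 0.001
-0.11 [(118, 93, 71), (121, 96, 74), (120, 94, 72), (119, 94, 72), (120, 96, 72), (117, 93, 71), (105, 85, 66), (108, 90, 68), (141, 119, 92), (157, 135, 106), (147, 130, 108), (159, 154, 144), (181, 180, 173), (185, 186, 178), (178, 178, 170), (152, 150, 145), (124, 119, 118)]
-0.06 [(167, 135, 104), (168, 137, 105), (171, 139, 107), (172, 139, 107), (170, 137, 105), (158, 127, 98), (123, 99, 76), (115, 96, 74), (150, 128, 99), (170, 146, 116), (162, 144, 122), (166, 161, 150), (182, 182, 175), (184, 185, 178), (176, 176, 168), (146, 144, 139), (123, 118, 117)]
0.06 [(176, 143, 111), (176, 143, 110), (173, 140, 109), (165, 134, 103), (160, 129, 99), (148, 119, 92), (122, 100, 77), (128, 108, 84), (161, 138, 107), (166, 143, 113), (146, 130, 109), (160, 157, 148), (182, 182, 175), (185, 186, 178), (175, 174, 167), (148, 145, 140), (126, 120, 119)]
0.11 [(175, 142, 109), (176, 145, 111), (177, 144, 111), (175, 143, 110), (168, 136, 104), (144, 116, 89), (115, 94, 72), (128, 106, 82), (160, 137, 106), (170, 147, 115), (157, 141, 118), (166, 161, 151), (184, 184, 177), (185, 186, 178), (174, 174, 167), (146, 142, 138), (127, 121, 118)]
```

```bash
python3 -c "
from h import *
a=cv2.imread('pics/s8.png')[160:260,320:470].astype(int);b=cv2.imread('pics/s11.png')[160:260,320:470].astype(int)
m=lambda i:((i[:,:,2]-i[:,:,0]>75)&(i[:,:,1]<110)&(i[:,:,2]>100))
for i in(a,b): y,x=np.nonzero(m(i)); print(len(x),x.mean().round(1),y.mean().round(1))
print(manip.job_done())"
```

```text
1377 89.7 50.1
1604 87.6 44.4
the job is handed in; nothing more can be done
None
```

I handed the job in at about 26 s of the 72 s allowed. The slices are spread, the rake is back on its rest, and the drawer is shut.

- **Slices:** I swept the top row off the heap with the rake, pushed it to the +y third, then pushed the middle row to the centre. The last picture of the whole bed, with the drawer open, showed three slices in each third, at about y = -0.10, 0 and +0.09 m. All were in one layer. The +y row appears to stand on its rims, which would put its centres about 16 mm above the bed, under the 20 mm limit.
- **Rake:** It is back with its butt in the notch and its tips on the table. A picture taken after release confirmed this.
- **Drawer:** It slid in smoothly, at about 2–4 N, up to a hard stop where the force rose to 17 N. In the final top image its outer face lies about 10 mm in front of the unit's front face, which is what a shut drawer should show.

Some checks were missing or unclear:

- **After shutting:** I did not see the slices again. Both the closed unit and the 12-picture limit ruled that out, so I rely on the smooth, jam-free slide.
- **Rake colour check:** A rough colour comparison of the rake area before handing in shifted by 2–6 pixels, with 1377 pixels matching before and 1604 after. I think that is the arm's shadow moving away, but I did not confirm it by eye.
- **Bottle and cup:** The arm stayed clear of both on the planned path. I did not measure them again.

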